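# Snap the screw tub's lid shut, section by section

### The arm

A 6-joint arm with a two-finger parallel gripper is mounted at the origin on the work surface. World frame = base frame: x ahead of the robot, y to its left, z up, the work surface at z = 0. Lengths are in m, angles in rad, forces in N, time in s.
With the tool pointing down it reaches from about 0.375 to 0.975 m from the base axis. Payload 3.8 kg.
Tool frame: the origin (TCP) lies at the very end of the fingers, on their centre line; the grasp point (between the pads) lies 19 mm behind it; z points along the fingers, y is the line along which they close (so a half turn about z gives the same grasp; the last joint's range is limited). The gripper opens to 85 mm and grips with 20 to 120 N. Pads are 22 mm wide; open, the fingers measure 114 mm over their backs; the gripper's body (76 mm by 85 mm) begins 54 mm behind the grasp point. The pads swing forward as they close: fully open they stand 13 mm farther back than shut.
Start: joints at [1.231, 0.264, 1.604, -0, 1.274, -0.037], TCP at [0.201, 0.644, 0.231] pointing down, gripper open.
Joint ranges: [-2.63, 2.63], [-0.94, 2.18], [0.31, 2.57], [-1.31, 4.45], [0, 2.66], [-2.55, 2.55]. Speed limits (rad/s): [2.57, 2.57, 3.14, 3.14, 3.14, 3.14].

### API

Orientations are given as a rotation vector (axis times angle).
In Python, from workcell import bot gives the robot as it stands. The module is installed in compiled form; this text tells all that it offers.
- The arm moves only by the tool advance, called after "Emit:" as name([rows], argument=value, ...), one row to a line, values as JSON. Schema: {"type":"object","properties":{"offsets":{"type":"array","items":{"type":"array","items":{"type":"number"},"minItems":4,"maxItems":4},"minItems":1,"maxItems":5},"jaw":{"type":"number"},"force":{"type":"number"},"only":{"type":"string"},"quiet":{"type":"boolean"},"lines":{"type":"string"}},"required":["offsets"],"additionalProperties":false}. offsets is a list of rows, 1 to 5 of them, each of 4 numbers: dx, dy, dz in parts of the range, where 1.0 means 75 cm, then a turn about the tool's z in normalised numbers (1 is 360 degrees); each row shifts and turns the commanded pose from where the row before left it, along the tool's axes as they then stand; what a row does not reach is not made up. A row lasts 1/8 s, in which the tool goes at most 0.0625 m and 0.188 rad, less where a joint would pass 70% of its speed; a pose out of reach is approached as far as the arm can. jaw is the opening from 0.0 (shut) to 1.0 (fully open), set as the call begins (left out keeps the last). The fingers move at their own pace and stop on an object; force is the grip in N (left out, the last holds). Time passes only in rows, so rows that do not move let the fingers close. The tool returns the time, the measured TCP pose, the force, the opening and the grip force at its end. only (a regular expression) keeps the lines of the reply that match it, lines (a string "A,B") keeps lines A to B, and quiet returns only ok. Input that does not fit is refused with a message, and nothing moves.
- bot.read_state(): the state, without advancing time (a new reading comes with each control period).
- bot.read_camera(name): name is "scene" or "top" or "wrist"; returns the picture (400x640x3 uint8, red, green, blue); there is no depth.
- bot.camera_info(name): a dict with "intrinsics" (3x3 intrinsics, pixels), "k1" (the pictures are not rectified: a ray, as slopes to the right and down, at radius r is drawn at 1 + k1 r^2 times it, then the intrinsics apply), "extrinsics" (4x4, takes a point from camera to world coordinates). Camera axes: x right, y down, z forward; pixel columns grow to the right and rows downward; lengths in m; the calibration is good to about 2 mm. A picture is of the moment at which its call begins: read the wrist's pose just before it. camera_info takes no time and is no camera call; for the wrist camera it gives the pose at the moment of the call.
- bot.finish_job(): hands the job in; it is judged then, once.
Trained networks look in the newest picture that a camera, given by its name, has taken for a name from the list of things; names that differ only in an ending like _2 or _b are one class to them, and where a whole thing is asked for, a point or a joint stands for the part that bears it (a point fixed in the world has none). Each returns a list of dicts, best first, with "conf" (0 to 1); they miss things now and then, are a little off and sometimes report something else, mostly with a low value. They report only what shows in the picture. A call takes as long as a camera call.
- bot.search_frame(camera, thing): "box" ([left, top, right, bottom] in pixels, round what is visible of it).
- bot.regions_of(camera, thing): "pixels" (400x640 bool, what is visible of it) and "box" ([left, top, right, bottom] in pixels, round what is visible of it).
- bot.spot_point(camera, thing): "pixel" ([row, column] in pixels: a listed point, or the origin of a listed thing).
The state is a dict: "time": time; "q": joint angles; "joint_vel": joint speeds; "joint_torque": joint torques, N m; "tool_pos": TCP position; "tcp_rot": TCP orientation; "wrist_force": force on the tool from outside, world axes, zero at the start; "torque": the same for the moment, N m; "width": opening from 0.0 (shut) to 1.0 (fully open); "grip_force": force on a finger pad.
Only numpy, scipy, OpenCV 4.12 (cv2) and the standard library are available. Lean on these libraries where they do the work, as an engineer would, in place of code of your own. Each camera call takes 0.05 s, during which the arm holds its last target. There are 200 camera calls.

### The job

Press the white snap-fit lid rim of the grey screw tub shut with the fingertips, one section at a time: begin with the end section that has the pull tab and work round clockwise as seen from above, pressing each of the four sections down until it clicks and stays fully shut. Do not pick up, tip or shove the tub, leave the other things on the bench where they are, and finish with the hand clear.

Things in the scene. Friction and masses are not known exactly. Their poses are not given: they have to be found in the camera images.
- tub: grey screw tub, white lid rim, 150 x 110 mm (long side along its x), loose, 0.8 kg. Origin: centre of underside, z up. Rim: four 10 mm thick white sections, 3 mm apart, round a fixed recessed grey panel (104 x 64 mm, top at height 62 mm). Section top: 74 mm above bench open, 66 mm shut. Clockwise from above: -x end (tab), +y side, +x end, -y side
- rim_tab_top (a point): centre of the top face (tab not counted) of the short end section that carries the pull tab, along the tub's -x end; 21 x 62 mm, plus a 30 mm wide, 4 mm thick tab that sticks out 16 mm beyond the lid's edge; moves down 8 mm with it
- rim_tab (a joint): how far that section is pressed: 0 = open (raised), 0.008 m = fully shut. Snap action: it resists with about 7 N at first, then less, springs back up if let go before 4 mm, and past 4 mm clicks shut by itself and stays shut
- rim_2_top (a point): centre of the top face (tab not counted) of the long side section on the tub's +y side, 150 x 21 mm, next clockwise (seen from above) after the tab section; moves down 8 mm with it
- rim_2 (a joint): how far that section is pressed: 0 = open (raised), 0.008 m = fully shut. Snap action: it resists with about 7 N at first, then less, springs back up if let go before 4 mm, and past 4 mm clicks shut by itself and stays shut
- rim_3_top (a point): centre of the top face (tab not counted) of the short end section without a tab, along the tub's +x end, farthest from the tab; 21 x 62 mm; moves down 8 mm with it
- rim_3 (a joint): how far that section is pressed: 0 = open (raised), 0.008 m = fully shut. Snap action: it resists with about 7 N at first, then less, springs back up if let go before 4 mm, and past 4 mm clicks shut by itself and stays shut
- rim_4_top (a point): centre of the top face (tab not counted) of the long side section on the tub's -y side, 150 x 21 mm, the last one clockwise; moves down 8 mm with it
- rim_4 (a joint): how far that section is pressed: 0 = open (raised), 0.008 m = fully shut. Snap action: it resists with about 7 N at first, then less, springs back up if let go before 4 mm, and past 4 mm clicks shut by itself and stays shut
- toolbox: bright red metal toolbox, lid latched, 186 x 326 mm, 137 mm tall (166 mm over the carrying handle), 4 kg; origin at the centre of its underside, long side along its y. Bystander
- spanner: chrome spanner, 170 mm long, lying flat along its x; origin under its middle. Bystander
- stud_finder: yellow plastic stud finder lying on its back, 150 x 68 x 28 mm with a round black press button on top, long side along its x; origin at the centre of its underside. Bystander
- cup: beige ceramic cup, 80 mm across, 90 mm tall; origin at the centre of its underside. Bystander

How it is judged:
By the outcome, as a careful person would: the job done as asked, in the order asked, and still so for the second after the job is handed in, with the robot touching nothing.
It also fails if it takes over 42 s, if anything falls off the work surface, if the arm or the gripper's body presses on something with over 40 N, if the wrist force passes 120 N, or if a joint passes its speed limit or range.

## Working session

There is one attempt and no reset: what is moved stays moved. The work goes in short steps, Python scripts to look and compute and a tool call to move; the robot and the scene stay as the last step left them, time stands still between calls to the robot, and variables do not carry over. Pictures are saved under pics/ and viewed, at most 10 in all, crops included, and the job is handed in when it is done.

```bash
mkdir -p pics
```

Create h.py:
```python
import numpy as np, cv2
from workcell import bot
def ray(cam,px):  # px=(row,col)
    i=bot.camera_info(cam);K=np.array(i["intrinsics"]);T=np.array(i["extrinsics"])
    u=cv2.undistortPoints(np.array([[[px[1],px[0]]]],float),K,np.array([i["k1"],0,0,0,0.]))[0,0]
    return T[:3,3],T[:3,:3]@np.array([u[0],u[1],1])
def at_z(cam,px,z):
    o,d=ray(cam,px);return o+d*(z-o[2])/d[2]
```

Run:
```python
from h import *
ims=[]
for c in("top","scene"):
    im=bot.read_camera(c);cv2.imwrite(f"pics/{c}0.png",im[:,:,::-1])
    for t in("rim_tab_top","rim_2_top","rim_3_top","rim_4_top"):
        print(c,t,[(np.round(d["pixel"]),round(d["conf"],2),at_z(c,d["pixel"],.074).round(3)) for d in bot.spot_point(c,t)][:4])
print(bot.spot_point("top","tub")[:1],bot.read_state())
```

```text
top rim_tab_top [(array([192., 302.]), 0.62, array([0.538, 0.087, 0.074])), (array([198., 323.]), 0.42, array([0.521, 0.033, 0.074]))]
top rim_2_top [(array([178., 327.]), 0.97, array([0.574, 0.02 , 0.074]))]
top rim_3_top [(array([198., 346.]), 0.51, array([ 0.519, -0.03 ,  0.074]))]
top rim_4_top [(array([212., 322.]), 0.7, array([0.483, 0.034, 0.074]))]
scene rim_tab_top [(array([201., 329.]), 0.68, array([0.546, 0.089, 0.074])), (array([183., 409.]), 0.64, array([0.42 , 0.285, 0.074]))]
scene rim_2_top [(array([207., 302.]), 0.74, array([0.586, 0.027, 0.074]))]
scene rim_3_top [(array([184., 291.]), 0.42, array([ 0.518, -0.031,  0.074]))]
scene rim_4_top [(array([184., 320.]), 0.81, array([0.493, 0.048, 0.074]))]
[{'pixel': [196.5, 322.5], 'conf': 0.92}] {'time': 0.55, 'q': array([ 1.23111712e+00,  2.63898331e-01,  1.60399434e+00,  1.22940938e-05,
        1.27374238e+00, -3.68983031e-02]), 'joint_vel': array([ 0.00062179, -0.00032115, -0.00041261,  0.00212469, -0.00196554,
        0.00032665]), 'joint_torque': array([-2.31537661e-04, -5.14524651e+01, -3.67347550e+01, -1.86488082e-04,
        1.95781678e-03,  8.76837163e-06]), 'tool_pos': array([0.2012598 , 0.64428006, 0.23128391]), 'tcp_rot': array([-4.73795113e-01, -3.10564006e+00,  6.19649915e-05]), 'wrist_force': array([ 0.11830234, -1.24024338,  0.94155378]), 'torque': array([-0.01297286, -0.02889795, -0.02340243]), 'grip_force': 0.0, 'width': 1.0027117067872697}
```

View pics/top0.png

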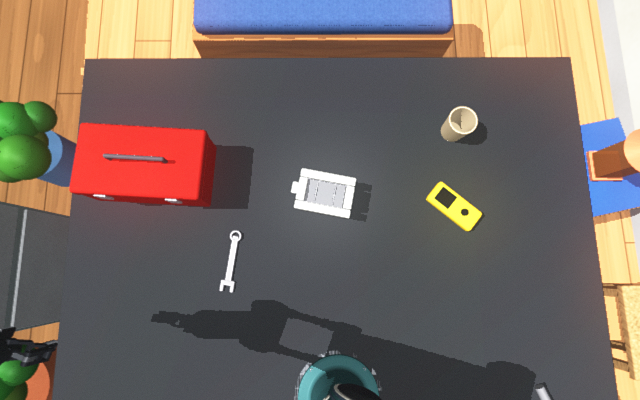

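View pics/scene0.png

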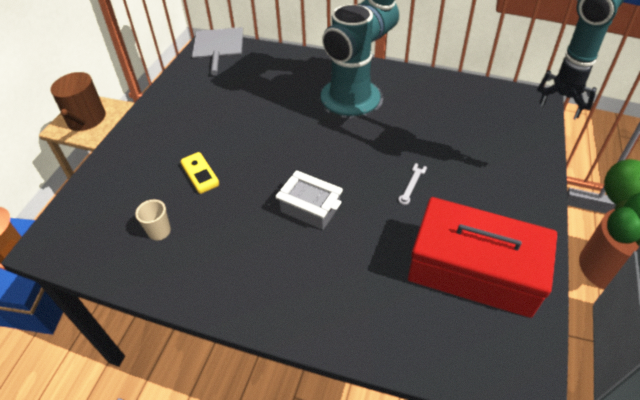

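The tub is near (0.53, 0.03) with its tab end towards world +y (top picture, pixel about (190, 298)). The spanner and toolbox sit to its left. I'll move above the tub with the fingers closed.

The rows are not in the units I measure in: shifts go in shares of 75 cm and turns go in shares of 360 degrees. I convert before sending: -0.041 m is -0.0547.

Emit:
advance([
  [-0.0547, -0.0547, 0, 0],
  [-0.0547, -0.0547, 0, 0],
  [-0.0547, -0.0547, 0, 0],
  [-0.0547, -0.0547, 0, 0],
  [-0.0547, -0.0547, 0, 0],
], jaw=0)

```text
time: 1.18
tool_pos: [0.3365, 0.3859, 0.2316]
tcp_rot: [0.473, 3.105, 0.001]
wrist_force: [0.1, 0.2, 0.1]
width: 0.003
grip_force: 0.0
```

Emit:
advance([
  [-0.0547, -0.0547, 0, 0],
  [-0.0547, -0.0547, 0, 0],
  [-0.0547, -0.0547, 0, 0],
  [-0.0547, -0.0547, 0, 0],
  [-0.0547, -0.0547, 0, 0],
])

```text
time: 1.8
tool_pos: [0.4712, 0.129, 0.2318]
tcp_rot: [0.474, 3.104, 0.001]
wrist_force: [0.3, -0.3, -0.2]
width: 0.002
grip_force: 0.0
```

Emit:
advance([
  [-0.04, -0.0267, 0, 0],
  [0, 0, 0, 0],
])

```text
time: 2.05
tool_pos: [0.4943, 0.1006, 0.2316]
tcp_rot: [0.48, 3.104, -0.0]
wrist_force: [-0.4, -0.2, 0.3]
width: 0.001
grip_force: 0.0
```

Run:
```python
from h import *
c="wrist"
im=bot.read_camera(c);cv2.imwrite("pics/w0.png",im[:,:,::-1])
for t in("rim_tab_top","rim_2_top","rim_3_top","rim_4_top"):
    print(c,t,[(np.round(d["pixel"]),round(d["conf"],2),at_z(c,d["pixel"],.074).round(3)) for d in bot.spot_point(c,t)][:4])
```

```text
wrist rim_tab_top [(array([230., 325.]), 0.73, array([0.544, 0.098, 0.074])), (array([272., 268.]), 0.46, array([0.573, 0.021, 0.074]))]
wrist rim_2_top [(array([275., 269.]), 0.56, array([0.577, 0.021, 0.074])), (array([ 14., 437.]), 0.2, array([0.371, 0.258, 0.074]))]
wrist rim_3_top [(array([247., 206.]), 0.73, array([ 0.524, -0.034,  0.074]))]
wrist rim_4_top [(array([199., 256.]), 0.97, array([0.488, 0.038, 0.074]))]
```

View pics/w0.png

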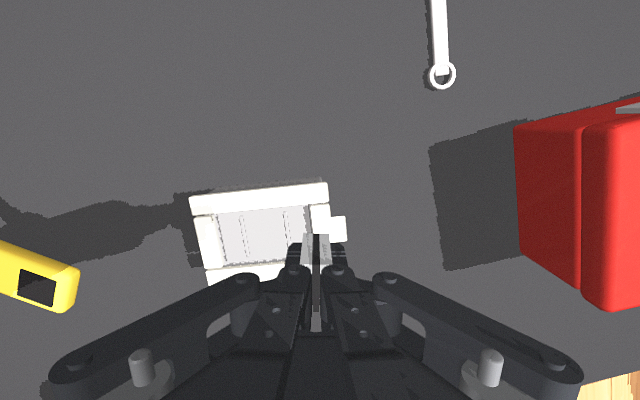

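The wrist picture shows the tub: the rim_4 strip runs from pixel (190,197) to (328,182), the tab is at (338,229), and the fingers hide the near side. I'll measure the visible corners.

Run:
```python
from h import *
for n,(c,r) in dict(r4_TL=(190,197),r4_TR=(328,182),r4_BR=(329,203),r4_BL=(190,215),r3_BL=(200,270),r3_TL=(194,217),r2_BL=(208,285)).items():
    print(n,at_z("wrist",(r,c),.074).round(4))
for cam,w in(("wrist",0),("top",0)):
    bot.read_camera(cam)
    for d in bot.regions_of(cam,"tub")[:1]:
        m=d["pixels"].astype(np.uint8); r=cv2.minAreaRect(cv2.findNonZero(m)); print(cam,d["conf"],r)
        print([at_z(cam,(p[1],p[0]),.074).round(3)[:2].tolist() for p in cv2.boxPoints(r)])
im=bot.read_camera("top");cv2.imwrite("pics/t1.png",cv2.resize(im[150:240,270:380,::-1],None,fx=7,fy=6,interpolation=cv2.INTER_CUBIC)[:540])
```

```text
r4_TL [ 0.4646 -0.0282  0.074 ]
r4_TR [0.4927 0.1174 0.074 ]
r4_BR [0.515  0.1118 0.074 ]
r4_BL [ 0.4833 -0.0365  0.074 ]
r3_BL [ 0.548  -0.0526  0.074 ]
r3_TL [ 0.4867 -0.0332  0.074 ]
r2_BL [ 0.5687 -0.0514  0.074 ]
wrist 0.58 ((267.006103515625, 231.0548858642578), (97.06932830810547, 152.83724975585938), 83.6598129272461)
[[0.458, -0.03], [0.488, 0.129], [0.599, 0.11], [0.568, -0.066]]
top 0.77 ((325.263916015625, 193.62767028808594), (55.14344024658203, 42.075199127197266), 10.885526657104492)
[[0.491, 0.109], [0.604, 0.087], [0.573, -0.059], [0.461, -0.035]]
```

Converted, 0.06 m is 0.08, -0.051 m is -0.068, -0.115 rad is -0.0183.

Emit:
advance([
  [0, 0, 0, -0.0183],
  [-0.068, 0.0053, 0, 0],
  [0, 0, 0.08, 0],
  [0, 0, 0.08, 0],
  [0, 0, 0, 0],
])

```text
time: 3.18
tool_pos: [0.5386, 0.0966, 0.1058]
tcp_rot: [-0.293, -3.116, 0.004]
wrist_force: [-0.2, -0.5, 1.1]
width: 0.007
grip_force: 0.0
```

Run:
```python
from h import *
for c in("wrist","scene"):
    im=bot.read_camera(c)
    if c=="wrist": a=im[150:350,160:480]
    else: a=cv2.resize(im[140:240,240:400],None,fx=2,fy=2)
    cv2.imwrite(f"pics/{c}1.png",cv2.resize(a[:,:,::-1],None,fx=2,fy=2))
    print(c,[[t,[(d["pixel"],round(d["conf"],2),at_z(c,d["pixel"],.074).round(3)) for d in bot.spot_point(c,t)][:2]] for t in("rim_tab_top","rim_2_top","rim_3_top","rim_4_top")])
```

```text
wrist [['rim_tab_top', [([240.8, 312.9], 0.8, array([0.555, 0.094, 0.074]))]], ['rim_2_top', []], ['rim_3_top', [([243.3, 109.9], 0.65, array([ 0.534, -0.044,  0.074]))]], ['rim_4_top', [([174.6, 202.5], 0.8, array([0.501, 0.033, 0.074]))]]]
scene [['rim_tab_top', [([199.4, 328.8], 0.53, array([0.541, 0.087, 0.074]))]], ['rim_2_top', [([202.7, 300.7], 0.8, array([0.574, 0.018, 0.074]))]], ['rim_3_top', [([183.3, 291.8], 0.62, array([ 0.513, -0.03 ,  0.074])), ([174.5, 198.1], 0.3, array([ 0.557, -0.302,  0.074]))]], ['rim_4_top', [([185.4, 320.1], 0.69, array([0.499, 0.049, 0.074])), ([232.8, 159.3], 0.26, array([ 0.777, -0.305,  0.074]))]]]
```

View pics/wrist1.png

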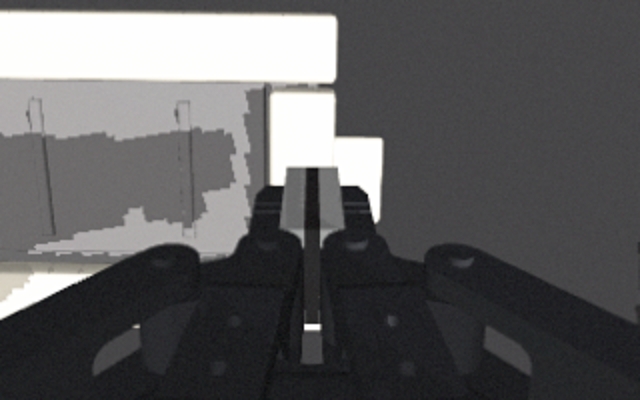

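View pics/scene1.png

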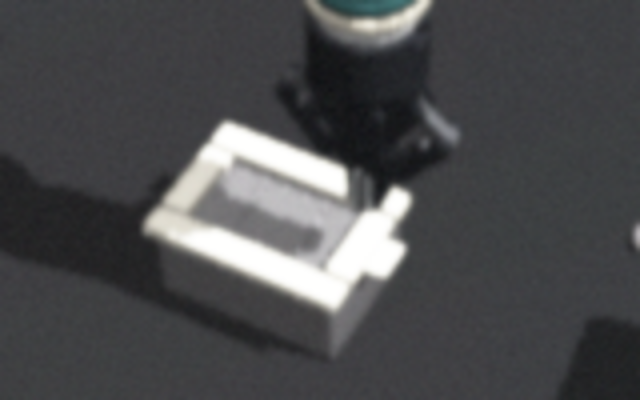

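The wrist crop shows the yaw aligned, with the fingertip column close to the middle of the tab section. I'll measure those edges.

Run:
```python
from h import *
from scipy.spatial.transform import Rotation as Ro
s=bot.read_state();R=Ro.from_rotvec(s["tcp_rot"]).as_matrix();print(s["tool_pos"],s["tcp_rot"],R[:,0])
for n,(c,r,z) in dict(r4_out=(328.5,156,.074),r4_in=(328.5,191,.074),t_in=(295,195,.074),t_out=(327.5,195,.074),pull_t=(351,218.5,.07),pull_b=(351,261,.07)).items():
    p=at_z("wrist",(r,c),z); print(n,p.round(4),"rel tool",(R.T@(p-s["tool_pos"])).round(4))
```

```text
[0.54479526 0.09717464 0.11275838] [2.94253095e-01 3.12529758e+00 8.49559801e-04] [-0.98242354  0.18664985 -0.00241163]
r4_out [0.5017 0.1139 0.074 ] rel tool [0.0455 0.0083 0.0387]
r4_in [0.5237 0.11   0.074 ] rel tool [0.0232 0.0086 0.0387]
t_in [0.5223 0.0883 0.074 ] rel tool [ 0.0205 -0.0129  0.0387]
t_out [0.5262 0.1089 0.074 ] rel tool [0.0205 0.008  0.0387]
pull_t [0.5463 0.1215 0.07  ] rel tool [0.0032 0.0241 0.0428]
pull_b [0.5775 0.1166 0.07  ] rel tool [-0.0284  0.0252  0.0428]
```

The arm was still settling when that picture was taken, so I'll take it again.

Run:
```python
from h import *
from scipy.spatial.transform import Rotation as Ro
s=bot.read_state();R=Ro.from_rotvec(s["tcp_rot"]).as_matrix()
im=bot.read_camera("wrist");print(s["tool_pos"])
cv2.imwrite("pics/wrist2.png",cv2.resize(im[150:350,160:480,::-1],None,fx=2,fy=2))
for t in("rim_tab_top","rim_3_top","rim_4_top"):
  for d in bot.spot_point("wrist",t)[:1]: 
    p=at_z("wrist",d["pixel"],.074); print(t,d["pixel"],p.round(4),"rel tool",(R.T@(p-s["tool_pos"])).round(4))
print(bot.read_state()["tool_pos"])
```

```text
[0.54479526 0.09717464 0.11275838]
rim_tab_top [229.5, 308.9] [0.5463 0.0925 0.074 ] rel tool [-0.0023 -0.0043  0.0388]
rim_3_top [226.7, 112.5] [ 0.52   -0.0358  0.074 ] rel tool [-0.0003 -0.1353  0.0387]
rim_4_top [162.2, 203.3] [0.4898 0.0366 0.074 ] rel tool [ 0.0428 -0.0698  0.0386]
[0.54390863 0.09705834 0.1115025 ]
```

View pics/wrist2.png

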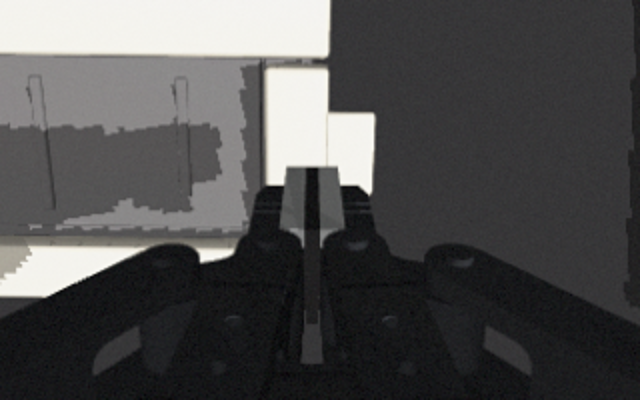

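Settled view: the tab section spans full-frame columns 293 to 324, starts at row 183, and the pull tab's top right corner is at (347, 206).

Run:
```python
from h import *
from scipy.spatial.transform import Rotation as Ro
s=bot.read_state();R=Ro.from_rotvec(s["tcp_rot"]).as_matrix();print(s["tool_pos"])
for n,(c,r,z) in dict(r4_in=(324.5,177.7,.074),t_in=(293,184,.074),t_out=(324,184,.074),pull_t=(347,206.5,.07),r2_in=(200,268,.074),r2_out=(200,298,.074)).items():
    p=at_z("wrist",(r,c),z); print(n,p.round(4),"rel tool",(R.T@(p-s["tool_pos"])).round(4))
```

```text
[0.54390863 0.09705834 0.1115025 ]
r4_in [0.5135 0.1088 0.074 ] rel tool [0.032  0.0059 0.0375]
t_in [0.5138 0.0886 0.074 ] rel tool [ 0.028  -0.014   0.0375]
t_out [0.5175 0.1078 0.074 ] rel tool [0.028  0.0056 0.0375]
pull_t [0.5361 0.12   0.07  ] rel tool [0.0119 0.021  0.0415]
r2_in [0.5598 0.0133 0.074 ] rel tool [-0.0312 -0.0793  0.0375]
r2_out [0.5826 0.0063 0.074 ] rel tool [-0.055  -0.0819  0.0375]
```

Converted, 0.017 m is 0.0227, 0.015 m is 0.02.

Emit:
advance([
  [-0.0027, -0.0053, 0.02, 0],
  [0, 0, 0.0227, 0],
  [0, 0, 0, 0],
  [0, 0, 0, 0],
])

```text
time: 4.38
tool_pos: [0.5448, 0.0927, 0.0787]
tcp_rot: [-0.295, -3.127, 0.0]
wrist_force: [-0.2, 0.2, 0.2]
width: 0.001
grip_force: 0.0
```

Emit:
advance([
  [0, 0, 0.0053, 0],
  [0, 0, 0.0053, 0],
  [0, 0, 0.004, 0],
  [0, 0, 0, 0],
  [0, 0, 0, 0],
])

```text
time: 5.0
tool_pos: [0.5449, 0.0927, 0.068]
tcp_rot: [-0.295, -3.127, 0.0]
wrist_force: [0.5, 0.5, 0.0]
width: 0.003
grip_force: 0.0
```

Converted, 0.002 m is 0.0027, 0.001 m is 0.0013.

Emit:
advance([
  [0, 0, 0.0027, 0],
  [0, 0, 0.0013, 0],
  [0, 0, 0, 0],
])

```text
time: 5.38
tool_pos: [0.5452, 0.0928, 0.066]
tcp_rot: [0.294, 3.128, 0.0]
wrist_force: [-1.9, -0.8, 4.9]
width: 0.004
grip_force: 2.5
```

Emit:
advance([
  [0, 0, -0.04, 0],
  [-0.0593, -0.086, 0, 0],
  [0, 0, 0, 0],
  [0, 0, 0, 0],
])

```text
time: 5.88
tool_pos: [0.5699, 0.0354, 0.0948]
tcp_rot: [-0.296, -3.126, -0.0]
wrist_force: [-0.3, -0.2, 0.3]
width: -0.005
grip_force: 0.0
```

Run:
```python
from h import *
bot.read_camera("scene") is None
im=bot.read_camera("scene")
cv2.imwrite("pics/scene2.png",cv2.resize(im[140:240,240:400,::-1],None,fx=4,fy=4,interpolation=cv2.INTER_CUBIC))
```

```text
(no output)
```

View pics/scene2.png

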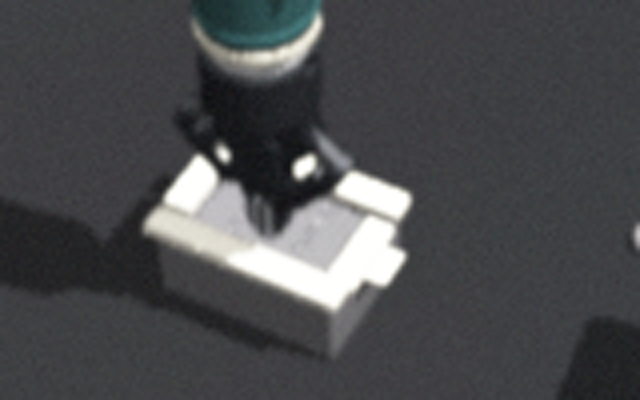

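The scene crop shows the tab section seated below its neighbours, and contact at z = 0.066 agrees. The sideways row was clipped at 62 mm, so I'll add the missing distance and press section 2.

Converted, 0.016 m is 0.0213, -0.013 m is -0.0173.

Emit:
advance([
  [-0.012, -0.0173, 0, 0],
  [0, 0, 0.0213, 0],
  [0, 0, 0, 0],
  [0, 0, 0, 0],
])

```text
time: 6.48
tool_pos: [0.5762, 0.0213, 0.0785]
tcp_rot: [-0.294, -3.126, 0.0]
wrist_force: [0.8, -0.7, -0.4]
width: -0.001
grip_force: 0.0
```

Emit:
advance([
  [0, 0, 0.0053, 0],
  [0, 0, 0.0053, 0],
  [0, 0, 0.0053, 0],
  [0, 0, 0.0027, 0],
  [0, 0, 0, 0],
])

```text
time: 7.1
tool_pos: [0.5768, 0.0212, 0.066]
tcp_rot: [-0.295, -3.128, -0.0]
wrist_force: [-1.9, 0.3, 6.1]
width: 0.001
grip_force: 3.3
```

Emit:
advance([
  [0, 0, 0, 0],
  [0, 0, 0, 0],
])

```text
time: 7.35
tool_pos: [0.5767, 0.0212, 0.066]
tcp_rot: [-0.294, -3.128, -0.0]
wrist_force: [-2.9, -0.4, 5.4]
width: 0.001
grip_force: 3.2
```

Converted, -0.0325 m is -0.0433, -0.03 m is -0.04.

Emit:
advance([
  [0, 0, -0.04, 0],
  [0.0293, -0.0427, 0, 0],
  [0.03, -0.0433, 0, 0],
  [0, 0, 0.0213, 0],
  [0, 0, 0, 0],
])

```text
time: 7.98
tool_pos: [0.5198, -0.0337, 0.0775]
tcp_rot: [-0.295, -3.125, -0.001]
wrist_force: [0.1, 0.4, -0.3]
width: 0.002
grip_force: 0.0
```

Emit:
advance([
  [0, 0, 0, 0],
])

```text
time: 8.1
tool_pos: [0.5216, -0.0334, 0.079]
tcp_rot: [-0.294, -3.128, -0.0]
wrist_force: [0.3, -0.6, 0.7]
width: -0.003
grip_force: 0.0
```

```bash
python3 - <<'E'
from h import *
bot.read_camera("top")
for c in("top","scene"):
    bot.read_camera(c)
    for t in("tub","rim_3_top"):
        print(c,t,[(d["pixel"],round(d["conf"],2),at_z(c,d["pixel"],.0 if t=="tub" else .074).round(3)) for d in bot.spot_point(c,t)][:1])
E
```

```text
top tub [([197.2, 325.1], 0.74, array([0.536, 0.022, 0.   ]))]
top rim_3_top [([194.9, 347.5], 0.44, array([ 0.528, -0.034,  0.074]))]
scene tub [([210.2, 305.0], 0.56, array([0.539, 0.014, 0.   ]))]
scene rim_3_top [([184.5, 292.0], 0.44, array([ 0.517, -0.028,  0.074]))]
```

Tub not visibly moved; the tip is over section 3.

Converted, 0.004 m is 0.0053, 0.002 m is 0.0027.

Emit:
advance([
  [0, 0, 0.0053, 0],
  [0, 0, 0.0053, 0],
  [0, 0, 0.0053, 0],
  [0, 0, 0.0027, 0],
  [0, 0, 0, 0],
])

```text
time: 9.07
tool_pos: [0.5208, -0.034, 0.0659]
tcp_rot: [-0.295, -3.127, 0.0]
wrist_force: [-1.7, 1.3, 8.2]
width: 0.0
grip_force: 4.0
```

Emit:
advance([
  [0, 0, 0, 0],
  [0, 0, 0, 0],
])

```text
time: 9.32
tool_pos: [0.5208, -0.034, 0.0659]
tcp_rot: [-0.295, -3.127, 0.0]
wrist_force: [-2.5, 1.3, 9.3]
width: 0.002
grip_force: 3.9
```

Emit:
advance([
  [0, 0, -0.04, 0],
  [0.0293, 0.0427, 0, 0],
  [0.03, 0.0433, 0, 0],
  [0, 0, 0.0213, 0],
  [0, 0, 0, 0],
])

```text
time: 9.95
tool_pos: [0.4878, 0.0375, 0.0774]
tcp_rot: [-0.293, -3.124, 0.001]
wrist_force: [0.3, -0.4, -0.1]
width: -0.005
grip_force: 0.0
```

Emit:
advance([
  [0, 0, 0, 0],
])

```text
time: 10.07
tool_pos: [0.4895, 0.037, 0.0789]
tcp_rot: [-0.296, -3.127, 0.001]
wrist_force: [0.5, -0.6, 0.2]
width: -0.001
grip_force: 0.0
```

Emit:
advance([
  [0, 0, 0.0053, 0],
  [0, 0, 0.0053, 0],
  [0, 0, 0.0053, 0],
  [0, 0, 0.0027, 0],
  [0, 0, 0, 0],
])

```text
time: 10.7
tool_pos: [0.4893, 0.0376, 0.0659]
tcp_rot: [-0.294, -3.127, 0.0]
wrist_force: [-3.6, -0.6, 8.0]
width: -0.004
grip_force: 3.8
```

Emit:
advance([
  [0, 0, 0, 0],
  [0, 0, 0, 0],
])

```text
time: 10.95
tool_pos: [0.4893, 0.0376, 0.0659]
tcp_rot: [-0.294, -3.128, 0.0]
wrist_force: [-3.2, -0.5, 6.9]
width: -0.001
grip_force: 3.7
```

Emit:
advance([
  [0, 0, -0.0533, 0],
  [0, 0, -0.08, 0],
  [0.0667, 0, -0.0267, 0],
  [0.04, 0, -0.0267, 0],
  [0, 0, 0, 0],
])

```text
time: 11.58
tool_pos: [0.4103, 0.0531, 0.2066]
tcp_rot: [0.293, 3.125, 0.001]
wrist_force: [-0.5, -0.5, -0.7]
width: -0.004
grip_force: 0.0
```

Emit:
advance([
  [0, 0, 0, 0],
  [0, 0, 0, 0],
  [0, 0, 0, 0],
])

```text
time: 11.95
tool_pos: [0.4108, 0.0525, 0.2044]
tcp_rot: [-0.295, -3.126, 0.001]
wrist_force: [0.1, 0.2, -0.5]
width: -0.005
grip_force: 0.0
```

```bash
python3 - <<'E'
from h import *
a=cv2.resize(bot.read_camera("scene")[140:240,240:400],None,fx=4,fy=4,interpolation=cv2.INTER_CUBIC)
cv2.imwrite("pics/s3.png",a[:,:,::-1]); cv2.imwrite("pics/w3.png",bot.read_camera("wrist")[:,:,::-1])
E
```

```text
(no output)
```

View pics/s3.png

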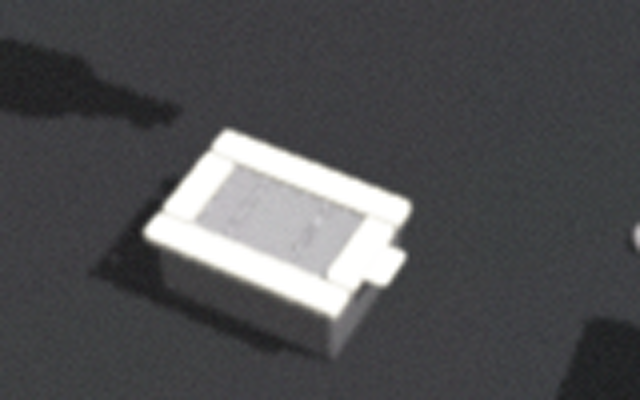

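View pics/w3.png

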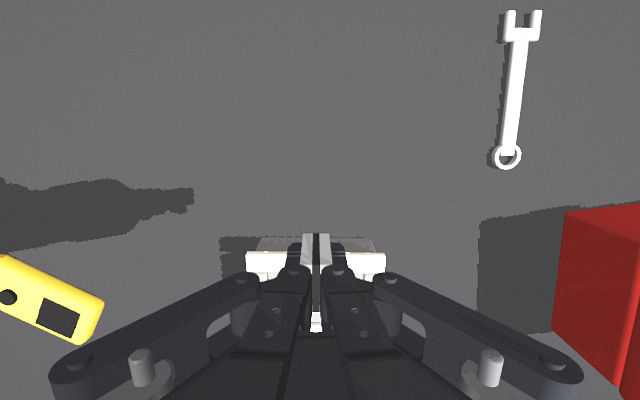

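The final scene crop shows all four sections level round the panel and the tub still in place at about (280,240). The wrist picture shows the hand clear and the spanner, stud finder and toolbox undisturbed.

```bash
python3 -c "
from workcell import bot
print(bot.finish_job())"
```

```text
the job is handed in; nothing more can be done
None
```

I pressed all four rim sections shut in order, starting at the tab and going clockwise, each down to its 66 mm shut height; the tub was not visibly moved, the hand is clear, and the job was handed in at about 12 s.

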